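Build the pressing stack for a glue-up and close the weight tin

ROBOT

A 6-joint arm with a two-finger parallel gripper is mounted at the origin on a cart in front of the work surface, level with it; the furniture and walls round the work are solid. World frame = base frame: x ahead of the robot, y to its left, z up, the work surface at z = 0. Lengths are in m, angles in rad, forces in N, time in s.
With the tool pointing down it reaches from about 0.375 to 0.925 m from the base axis. Payload 5.7 kg.
Tool frame: the origin (TCP) lies midway between the tips of the shut fingers; the grasp point (between the pads) lies env.hold_point_z behind it (env.hold_point_z is the distance from the TCP to the grasp point, in m); z points along the fingers, y is the line along which they close (so a half turn about z gives the same grasp; the last joint's range is limited). The gripper opens to 85 mm and grips with 20 to 120 N. Pads are 22 mm wide; open, the fingers measure 114 mm over their backs; the gripper's body (76 mm by 85 mm) begins 54 mm behind the grasp point. The pads swing forward as they close: fully open they stand 13 mm farther back than shut.
Start: joints at [-1.366, 0.359, 1.51, -0, 1.272, -0.115], TCP at [0.189, -0.57, 0.192] pointing down, gripper open.
Joint ranges: [-2.97, 2.97], [-1.01, 2.36], [0.21, 2.38], [-0.96, 4.11], [0.2, 2.71], [-2.98, 2.98]. Speed limits (rad/s): [2.39, 2.39, 3.14, 3.14, 3.14, 3.14].

INTERFACE

Orientations are given as a 3x3 rotation matrix whose columns are the frame's x, y, z axes.
In Python, from station import env gives the robot as it stands.
- The arm moves only by the tool carry_out, never from a script. Its argument "plan" is a list of rows, each a list of 7 numbers: the turn, a rotation vector about the world's x, y, z in rad, then the shift along the world's x, y, z in cm, then the opening, from 0 (shut) to 1 (fully open). In form: [[rx, ry, rz, tx, ty, tz, gripper], ...]. A call has 1 to 12 rows; each row shifts and turns the commanded pose from where the row before left it; what a row does not reach is not made up. A row lasts 1/12 s, in which the tool goes at most 41.7 mm and 7.16 degrees, less where a joint would pass 70% of its speed; a pose out of reach is approached as far as the arm can. A call is refused whole if a number of a shift passes 4.17 or a number of a turn 0.125, either way. A call with a gripper value outside its range is refused whole. The fingers move at their own pace and stop on an object; "force" is the grip in N (left out, the last holds). Time passes only in rows, so rows that do not move let the fingers close. It gives the time, the measured TCP pose, the force, the opening and the grip force at its end, in the units of the state.
- env.observe(): the state, without advancing time (a new reading comes with each control period).
- env.get_image(name): name is "side" or "top"; returns (picture, depth): 480x640x3 uint8, red, green, blue; 480x640 float32, m along the optical axis (not along the pixel's ray), 0 where there is no reading.
- env.calibration(name): a dict with "K" (3x3 intrinsics, pixels), "R" (3x3) and "t" (3): a world point X has camera coordinates R X + t. Camera axes: x right, y down, z forward; pixel columns grow to the right and rows downward; lengths in m; the calibration is good to about 2 mm. A picture is of the moment at which its call begins. calibration takes no time and is no camera call.
- env.finish_job(): hands the job in; it is judged then, once.
Trained networks look in the newest picture that a camera, given by its name, has taken for a name from the list of things; names that differ only in an ending like _2 or _b are one class to them, and where a whole thing is asked for, a point or a joint stands for the part that bears it (a point fixed in the world has none). Each returns a list of dicts, best first, with "p" (0 to 1); they miss things now and then, are a little off and sometimes report something else, mostly with a low value. They report only what shows in the picture. A call takes as long as a camera call.
- env.spot_in(camera, label): "extent" ([left, top, right, bottom] in pixels, round what is visible of it).
- env.regions_of(camera, label): "mask" (480x640 bool, what is visible of it) and "extent" ([left, top, right, bottom] in pixels, round what is visible of it).
- env.spot_point(camera, label): "position" ([column, row] in pixels: a listed point, or the origin of a listed thing).
The state is a dict: "time": time; "joints": joint angles; "qd": joint speeds; "tau": joint torques, N m; "position": TCP position; "orientation": TCP orientation; "force": force on the tool from outside, world axes, zero at the start; "ft_torque": the same for the moment, N m; "grip_width": finger opening in m; "finger_force": force on a finger pad.
Only numpy, scipy, OpenCV 4.12 (cv2) and the standard library are available. Lean on these libraries where they do the work, as an engineer would, in place of code of your own. Each camera call takes 0.05 s, during which the arm holds its last target. There are 200 camera calls.

TASK

Set up the press for a small glue-up on the pale pine board: first lay the little dark wooden offcut flat in the middle of the board, lengthways along it, then lay the sanding block squarely and centred on the offcut with its length along the board's, stand the open tin of screws upright on the middle of the block as the weight, and last put the red lid on the tin so that it covers it evenly. Set each thing down from just above its place rather than letting it fall, and leave the glue bottle, the tape measure and the calliper bar where they are.

Things in the scene. Friction and masses are not known exactly. Their poses are not given: they have to be found in the camera images.
- pine_board: Pale pine board, 85 x 125 x 19 mm, lying flat and fast on the bench; the target. Origin: centre of its underside (its top is 19 mm above). y: its 125 mm length, x: its 85 mm width, z up.
- dark_offcut: Small dark brown wooden offcut, 24 x 62 x 10 mm, lying flat, loose, 20 g. Origin: centre of its underside. y: its 62 mm length, x: its 24 mm width (grasp across this), z up.
- sanding_block: Sanding block: plain tan-brown block wrapped in abrasive paper, red-brown at the sides, loose, 85 g; solid 58 x 108 x 26 mm. Origin: on its vertical centre line, 2 mm below the underside on which it rests (so underside at +2 mm, top at +28 mm). y: its 108 mm length, x: its 58 mm width (grasp across this), z up. The two longer, narrower wooden blocks (45 x 147 x 37 mm red-brown, 37 x 136 x 30 mm very dark) that lie fixed on the bench are not it.
- screw_tin: Round shallow grey tin with screws in it, open at the top, 65 mm across, 29 mm high, loose, about 0.2 kg. Origin: centre of its underside, z up. Grasp across its outside; turning about z does not matter.
- tin_lid: Round red lid of the tin with a pale label on its top, 68 mm across, 11 mm high, loose, 28 g, lying right way up on the bench. Origin: centre of its underside, z up. It does not slip over the tin: it comes to lie on the tin's rim, its underside level with the rim.
- glue_bottle: Bystander: slim white glue bottle, upright, 34 mm across, 133 mm high, loose. Origin: centre of its underside. Leave it standing.
- tape_measure: Bystander: yellow and black pocket tape measure, 33 x 75 x 63 mm high, loose. Origin: centre of its underside. Leave it alone.
- calliper_bar: Bystander: grey metal calliper bar with a black slider, 34 x 130 x 20 mm, loose. Origin: centre of its underside; y along its length. Leave it alone.

How it is judged:
By the outcome, as a careful person would: the job done as asked, in the order asked, and still so for the second after the job is handed in, with the robot touching nothing.
It also fails if it takes over 136 s, if anything falls off the work surface, if the arm or the gripper's body presses on something with over 40 N, if the wrist force passes 120 N, or if a joint passes its speed limit or range.

## Working session

There is one attempt and no reset: what is moved stays moved. The work goes in short steps, Python scripts to look and compute and a tool call to move; the robot and the scene stay as the last step left them, time stands still between calls to the robot, and variables do not carry over. Pictures are saved under pics/ and viewed, at most 14 in all, crops included, and the job is handed in when it is done.

Besides the shell and the picture viewer there is one more tool, called by a JSON object that holds its "api" and its "payload", one argument or row to a line. carry_out: Moves the arm, as the interface text tells. Its arguments: {"type":"object","properties":{"plan":{"type":"array","items":{"type":"array","items":{"type":"number"}}},"force":{"type":"number"}},"required":["plan"]}

```bash
mkdir -p pics; ls; cat > h.py <<'E'
from station import env
import numpy as np, cv2
def world(cam,depth,mask):
    c=env.calibration(cam);K,R,t=[np.array(c[k]) for k in("K","R","t")]
    v,u=np.nonzero(mask&(depth>0));z=depth[v,u]
    P=np.stack([(u-K[0,2])/K[0,0]*z,(v-K[1,2])/K[1,1]*z,z],1)
    return (P-t)@R
def rect(P):
    # top-surface points -> min area rect
    zt=np.percentile(P[:,2],90);Q=P[abs(P[:,2]-zt)<.006]
    (cx,cy),(w,h),a=cv2.minAreaRect((Q[:,:2]*1000).astype(np.float32))
    if w>h: w,h=h,w; a+=90   # a: direction of w (short) side
    return round(cx,1),round(cy,1),round(w,1),round(h,1),round((a+90)%180-90,1),round(np.median(Q[:,2])*1000,1),len(Q)
def look(cam,labels,save=None):
    im,d=env.get_image(cam)
    if save: cv2.imwrite('pics/'+save,im[:,:,::-1])
    for l in labels:
        for r in env.regions_of(cam,l)[:2]:
            P=world(cam,d,r["mask"])
            if len(P)>20: print(cam,l,round(r["p"],2),np.round(r["extent"]),"c,short,long,angle,z",rect(P))
    return im,d
E
python3 - <<'E'
from h import *
L="pine_board dark_offcut sanding_block screw_tin tin_lid glue_bottle tape_measure calliper_bar".split()
look("top",L,"top0.png");look("side",L[:5],"side0.png")
for c in("top","side"):
    k=env.calibration(c);print(c,np.round(-np.array(k["R"]).T@k["t"],3),np.round(k["R"],2).tolist())
s=env.observe();print(env.hold_point_z,s)
E
```

```text
pics
top pine_board 0.59 [176. 172. 242. 229.] c,short,long,angle,z (626.7, 244.6, 86.8, 125.1, 30.1, np.float64(18.6), 1726)
top dark_offcut 0.5 [333. 270. 353. 293.] c,short,long,angle,z (436.1, -61.1, 24.0, 61.6, 58.5, np.float64(9.9), 246)
top sanding_block 0.8 [373. 175. 431. 215.] c,short,long,angle,z (631.8, -204.9, 60.9, 106.9, -17.6, np.float64(25.2), 1027)
top screw_tin 0.71 [282. 189. 311. 218.] c,short,long,angle,z (616.5, 37.5, 62.7, 64.0, 0.1, np.float64(25.5), 92)
top tin_lid 0.55 [192. 272. 224. 302.] c,short,long,angle,z (425.8, 247.1, 66.6, 66.9, 26.5, np.float64(10.8), 591)
top glue_bottle 0.5 [408. 284. 427. 295.] c,short,long,angle,z (417.3, -233.6, 15.9, 16.2, -65.5, np.float64(99.0), 35)
top calliper_bar 0.79 [161. 230. 217. 251.] c,short,long,angle,z (532.3, 292.8, 31.9, 122.4, -9.1, np.float64(11.3), 162)
top calliper_bar 0.22 [377. 176. 430. 215.] c,short,long,angle,z (631.7, -205.3, 61.0, 107.9, -17.8, np.float64(25.2), 1050)
side pine_board 0.63 [223. 309. 297. 393.] c,short,long,angle,z (628.4, 241.9, 85.7, 126.3, 30.6, np.float64(18.9), 3310)
side dark_o
[... 756 characters left out ...]
-05,
        1.27250637e+00, -1.15124940e-01]), 'qd': array([-0.00124133, -0.00099331, -0.00011514, -0.00031   ,  0.00097276,
        0.00065637]), 'tau': array([-1.93909982e-03, -5.27487731e+01, -2.79027861e+01, -4.65104495e-04,
        1.59583131e-03,  3.04372054e-05]), 'position': array([ 0.18861163, -0.56953768,  0.1919766 ]), 'orientation': array([[ 9.49283444e-01,  3.14421597e-01, -3.93344847e-05],
       [ 3.14421599e-01, -9.49283440e-01,  9.52195443e-05],
       [-7.40049377e-06, -1.02757949e-04, -9.99999995e-01]]), 'force': array([ 0.25624388,  0.00436518, -0.36144162]), 'ft_torque': array([0.0018743 , 0.01499777, 0.0047383 ]), 'finger_force': 0.0, 'grip_width': 0.08534100488538601}
```

```bash
python3 -c "
import cv2,numpy as np
" ; ls pics
```

```text
side0.png
top0.png
```

View pics/top0.png

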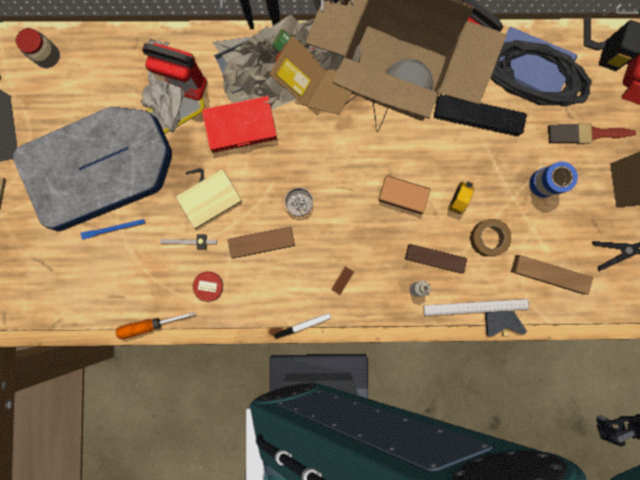

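View pics/side0.png

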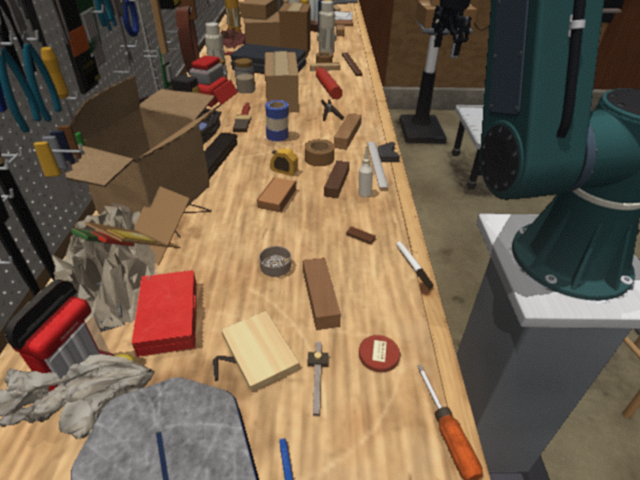

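Both cameras agree. In the top view the board is at (209,200), the offcut at (343,281), the tan block at (404,195), the tin at (299,203) and the lid at (207,286). First I move above the offcut, to about (437,-63) mm with yaw 58°.

{"api": "carry_out", "payload": {
  "plan": [
    [0,0,0.113,1.24,2.53,0,1],
    [0,0,0.113,1.24,2.53,0,1],
    [0,0,0.113,1.24,2.53,0,1],
    [0,0,0.113,1.24,2.53,0,1],
    [0,0,0.113,1.24,2.53,0,1],
    [0,0,0.113,1.24,2.53,0,1],
    [0,0,0.113,1.24,2.53,0,1],
    [0,0,0.113,1.24,2.53,0,1],
    [0,0,0.113,1.24,2.53,0,1],
    [0,0,0.113,1.24,2.53,0,1]
  ],
  "force": 25
}}

```text
time: 1.58
position: [0.313, -0.3154, 0.1922]
orientation: [[0.115, 0.993, 0.0], [0.993, -0.115, -0.0], [-0.0, 0.0, -1.0]]
force: [0.1, 0.4, 1.2]
grip_width: 0.0849
finger_force: 0.0
```

{"api": "carry_out", "payload": {
  "plan": [
    [0,0,0.113,1.24,2.53,0,1],
    [0,0,0.113,1.24,2.53,0,1],
    [0,0,0.113,1.24,2.53,0,0.5],
    [0,0,0.113,1.24,2.53,0,0.45],
    [0,0,0.113,1.24,2.53,0,0.45],
    [0,0,0.113,1.24,2.53,0,0.45],
    [0,0,0.113,1.24,2.53,0,0.45],
    [0,0,0.113,1.24,2.53,0,0.45],
    [0,0,0.113,1.24,2.53,0,0.45],
    [0,0,0.113,1.24,2.53,0,0.45],
    [0,0,0,0,0,0,0.45],
    [0,0,0,0,0,0,0.45]
  ]
}}

```text
time: 2.58
position: [0.437, -0.0626, 0.1921]
orientation: [[-0.847, 0.531, 0.0], [0.531, 0.847, -0.0], [-0.0, -0.0, -1.0]]
force: [0.1, -0.1, 0.4]
grip_width: 0.0384
finger_force: 0.0
```

{"api": "carry_out", "payload": {
  "plan": [
    [0,0,0,0,0,-3.4,0.45],
    [0,0,0,0,0,-3.4,0.45],
    [0,0,0,0,0,-3.4,0.45],
    [0,0,0,0,0,-3.4,0.45],
    [0,0,0,0,0,-3.0,0.45],
    [0,0,0,0,0,-1.0,0.45],
    [0,0,0,0,0,-0.5,0.45],
    [0,0,0,0,0,-0.5,0.45],
    [0,0,0,0,0,-0.3,0.45],
    [0,0,0,0,0,0,0.45]
  ]
}}

```text
time: 3.42
position: [0.4371, -0.0642, 0.0033]
orientation: [[-0.846, 0.534, 0.001], [0.534, 0.846, -0.001], [-0.001, 0.0, -1.0]]
force: [-0.6, 0.1, 0.4]
grip_width: 0.0385
finger_force: 0.0
```

{"api": "carry_out", "payload": {
  "plan": [
    [0,0,0,0,0,0,0.1],
    [0,0,0,0,0,0,0.1],
    [0,0,0,0,0,0,0.1],
    [0,0,0,0,0,0,0.1],
    [0,0,0,0,0,0,0.1],
    [0,0,0,0,0,0,0.1]
  ]
}}

```text
time: 3.92
position: [0.4368, -0.0635, 0.0032]
orientation: [[-0.846, 0.533, 0.0], [0.533, 0.846, -0.0], [-0.0, -0.0, -1.0]]
force: [0.7, 0.3, 0.3]
grip_width: 0.0088
finger_force: 0.0
```

```bash
python3 - <<'E'
from h import *
im,d=look("side",["dark_offcut"])
cv2.imwrite('pics/s1.png',cv2.resize(im[180:300,280:440,::-1],(800,600),interpolation=cv2.INTER_CUBIC))
im,d=look("top",["dark_offcut"])
print(env.observe()["grip_width"])
E
```

```text
side dark_offcut 0.65 [348. 230. 375. 246.] c,short,long,angle,z (438.5, -63.4, 25.6, 61.9, 58.3, np.float64(10.5), 217)
0.008619656044166831
```

View pics/s1.png

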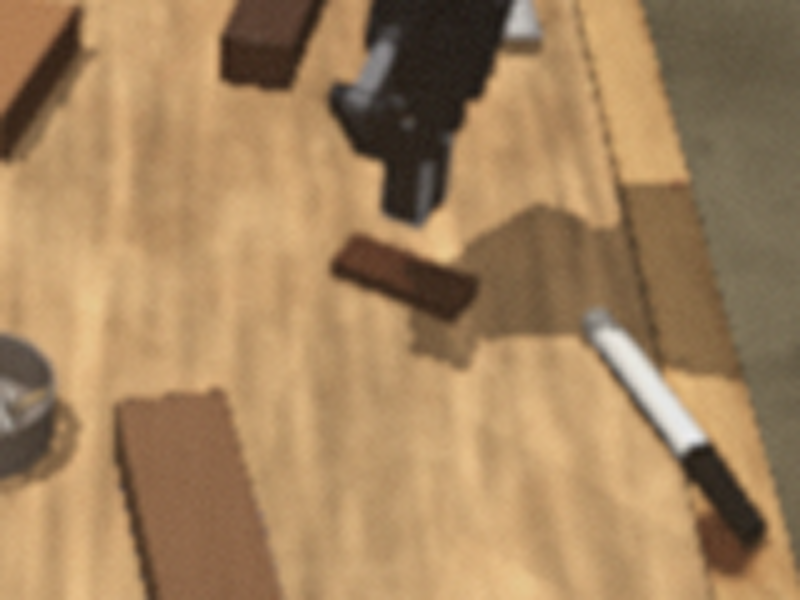

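```bash
python3 - <<'E'
from h import *
s=env.observe();print(s["position"],s["joints"],s["grip_width"])
im,d=env.get_image("side")
m=np.zeros(d.shape,bool);m[190:225,340:385]=1
P=world("side",d,m);g=im[m&(d>0)].sum(1)
Q=P[(g<200)&(P[:,2]>.012)]; Q=Q[(abs(Q[:,0]-.437)<.05)&(abs(Q[:,1]+.063)<.08)]
print(len(Q));Q=Q[np.argsort(Q[:,2])];print(np.round(Q[:40:2],3))
k=env.calibration("side")
for p in ([.437,-.0635,.003],[.437,-.0635,.03]):
    c=k["R"]@np.array(p)+k["t"];u=k["K"]@c;print(u[:2]/u[2])
im,d=env.get_image("top")
cv2.imwrite('pics/t1.png',cv2.resize(im[220:340,260:420,::-1],(800,600),interpolation=cv2.INTER_CUBIC))
E
```

```text
[ 0.43661882 -0.06349522  0.00296863] [-3.01120868e-01  4.24719463e-01  2.04029326e+00 -1.59285100e-04
  6.76612620e-01 -1.31012133e+00] 0.008619656044166831
566
[[ 0.445 -0.056  0.045]
 [ 0.427 -0.061  0.049]
 [ 0.427 -0.062  0.051]
 [ 0.425 -0.062  0.052]
 [ 0.437 -0.051  0.052]
 [ 0.446 -0.05   0.053]
 [ 0.45  -0.052  0.054]
 [ 0.448 -0.051  0.054]
 [ 0.446 -0.051  0.055]
 [ 0.444 -0.047  0.055]
 [ 0.445 -0.054  0.055]
 [ 0.428 -0.064  0.055]
 [ 0.448 -0.052  0.056]
 [ 0.425 -0.067  0.056]
 [ 0.437 -0.052  0.057]
 [ 0.44  -0.047  0.057]
 [ 0.442 -0.046  0.058]
 [ 0.431 -0.052  0.059]
 [ 0.45  -0.055  0.059]
 [ 0.448 -0.051  0.06 ]]
[360.86509523 235.87191804]
[361.77488211 226.33904274]
```

View pics/t1.png

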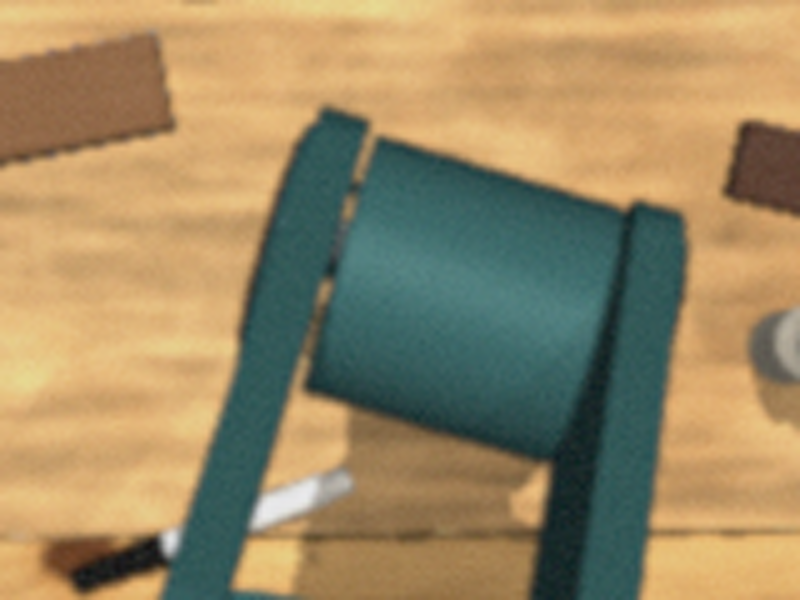

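```bash
python3 - <<'E'
from h import *
im,d=env.get_image("side")
P=np.full((480,640,3),np.nan);m=d>0;P[m]=world("side",d,np.ones_like(m))
for v in range(206,232,2):
    print(v,[ (int(1000*a),int(1000*b),int(1000*c)) if a==a else 0 for a,b,c in P[v,352:374:3]])
E
```

```text
206 [(465, -23, 112), (460, -14, 119), (454, -13, 120), (447, -24, 112), (438, -44, 98), (432, -49, 95), (422, -74, 76), (399, -178, 1)]
208 [(464, -34, 100), (459, -22, 109), (454, -14, 114), (446, -25, 106), (438, -45, 92), (431, -50, 88), (423, -64, 78), (400, -172, 0)]
210 [(463, -36, 93), (457, -34, 95), (453, -21, 104), (446, -26, 100), (438, -44, 88), (431, -46, 86), (422, -65, 72), (401, -163, 0)]
212 [(451, -154, 0), (444, -156, 0), (451, -31, 92), (446, -27, 95), (436, -52, 77), (430, -54, 75), (421, -66, 66), (401, -155, 0)]
214 [(452, -144, 2), (445, -147, 0), (448, -52, 71), (443, -47, 75), (436, -52, 71), (429, -55, 69), (421, -67, 60), (402, -148, 0)]
216 [(452, -137, 1), (445, -138, 1), (448, -53, 65), (442, -47, 70), (435, -51, 67), (427, -63, 58), (410, -139, 0), (403, -139, 1)]
218 [(453, -130, 1), (445, -133, -1), (448, -51, 61), (442, -46, 65), (435, -52, 61), (427, -65, 51), (411, -130, 2), (403, -136, -2)]
220 [(453, -123, 0), (446, -121, 2), (447, -52, 55), (441, -47, 59), (435, -52, 56), (426, -64, 47), (411, -125, 0), (404, -124, 1)]
222 [(453, -115, 0), (446, -117, 0), (447, -50, 51), (441, -47, 54), (434, -52, 50), (418, -119, -1), (412, -117, 0), (404, -118, 0)]
224 [(454, -108, 0), (447, -109, 0), (440, -106, 2), (440, -55, 42), (434, -52, 44), (419, -109, 0), (412, -109, 0), (405, -109, 0)]
226 [(455, -88, 11), (447, -100, 1), (441, -99, 2), (433, -104, -1), (427, -98, 3), (420, -99, 2), (413, -101, 1), (406, -102, 0)]
228 [(456, -81, 10), (449, -81, 10), (443, -79, 12), (434, -93, 1), (427, -93, 1), (420, -94, 1), (413, -97, -1), (406, -96, 0)]
230 [(456, -73, 11), (449, -75, 9), (443, -74, 10), (436, -74, 10), (427, -88, 0), (421, -86, 1), (414, -86, 1), (408, -85, 2)]
```

The pose readout says the tips are at z = 3 mm, but the depth image puts them about 40 mm above the bench, with xy matching. They closed above the offcut without touching it. I'll reopen, go down part way and check that offset.

{"api": "carry_out", "payload": {
  "plan": [
    [0,0,0,0,0,0,0.45],
    [0,0,0,0,0,0,0.45],
    [0,0,0,0,0,0,0.45],
    [0,0,0,0,0,0,0.45],
    [0,0,0,0,0,-0.7,0.45],
    [0,0,0,0,0,-0.7,0.45],
    [0,0,0,0,0,-0.6,0.45],
    [0,0,0,0,0,0,0.45],
    [0,0,0,0,0,0,0.45]
  ]
}}

```text
time: 5.02
position: [0.4358, -0.0633, -0.0178]
orientation: [[-0.846, 0.533, -0.002], [0.533, 0.846, 0.0], [0.002, -0.001, -1.0]]
force: [-0.1, 0.1, -0.4]
grip_width: 0.038
finger_force: 0.0
```

```bash
cat >> h.py <<'E'
def tip(rows,cols,lo=.014):
    im,d=env.get_image("side")
    P=np.full((480,640,3),np.nan);P[d>0]=world("side",d,np.ones(d.shape,bool))
    s=env.observe();p=s["position"]
    W=P[rows[0]:rows[1],cols[0]:cols[1]].reshape(-1,3)
    W=W[(W[:,2]>lo)&(np.hypot(*(W[:,:2]-p[:2]).T)<.06)]
    W=W[np.argsort(W[:,2])]
    print("tcp",np.round(p*1000,1),"F",np.round(s["force"],1),"w",round(s["grip_width"],4))
    print((W[:16]*1000).round().astype(int).tolist())
    return im
E
python3 - <<'E'
from h import *
im=tip((180,250),(330,390))
cv2.imwrite('pics/s2.png',cv2.resize(im[180:270,300:420,::-1],(800,600),interpolation=cv2.INTER_CUBIC))
E
```

```text
tcp [436.2 -63.4 -17.4] F [-0.3  0.3 -0.3] w 0.0385
[[424, -82, 22], [456, -49, 23], [446, -42, 23], [452, -45, 23], [450, -44, 24], [428, -83, 24], [426, -83, 24], [444, -40, 25], [422, -79, 25], [430, -86, 25], [455, -46, 25], [420, -78, 26], [428, -84, 26], [438, -41, 27], [424, -80, 27], [430, -87, 27]]
```

View pics/s2.png

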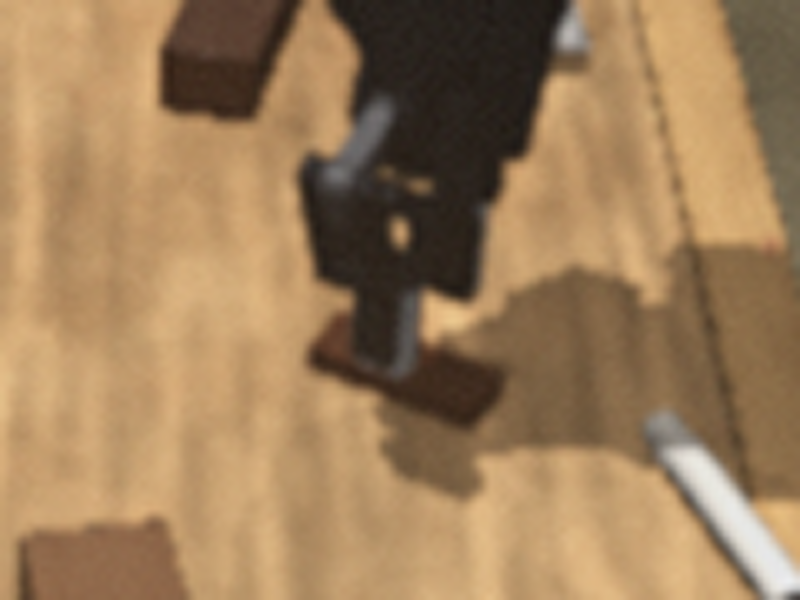

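The offset is about +38 mm: the tips are at 22 mm where the readout says -17, and they straddle the offcut. I'll descend the rest slowly.

{"api": "carry_out", "payload": {
  "plan": [
    [0,0,0,0,0,-0.5,0.45],
    [0,0,0,0,0,-0.5,0.45],
    [0,0,0,0,0,-0.3,0.45],
    [0,0,0,0,0,-0.2,0.45],
    [0,0,0,0,0,0,0.45],
    [0,0,0,0,0,0,0.45]
  ]
}}

```text
time: 5.57
position: [0.4365, -0.0635, -0.0322]
orientation: [[-0.846, 0.533, -0.0], [0.533, 0.846, 0.0], [0.0, -0.0, -1.0]]
force: [-1.1, 0.1, -0.3]
grip_width: 0.0381
finger_force: 0.0
```

```bash
python3 - <<'E'
from h import *
tip((180,250),(330,390),.0)
tip((180,250),(330,390),.013)
E
```

```text
tcp [436.6 -63.5 -32.1] F [-0.5 -0.4 -0.4] w 0.0383
[[405, -89, 0], [480, -76, 0], [388, -82, 0], [409, -96, 0], [469, -73, 0], [469, -87, 0], [402, -27, 0], [458, -39, 0], [476, -62, 0], [467, -22, 0], [399, -85, 0], [484, -38, 0], [395, -100, 0], [381, -64, 0], [473, -35, 0], [403, -60, 0]]
tcp [436.7 -63.6 -32. ] F [1.4 0.2 0.3] w 0.0384
[[410, -55, 13], [434, -48, 13], [420, -58, 13], [419, -79, 14], [421, -78, 14], [443, -40, 14], [450, -40, 14], [423, -80, 15], [423, -77, 15], [417, -77, 15], [432, -84, 15], [425, -80, 15], [414, -80, 16], [430, -83, 16], [442, -37, 16], [428, -82, 16]]
```

{"api": "carry_out", "payload": {
  "plan": [
    [0,0,0,0,0,-0.15,0.45],
    [0,0,0,0,0,-0.1,0.45],
    [0,0,0,0,0,0,0.1],
    [0,0,0,0,0,0,0.1],
    [0,0,0,0,0,0,0.1],
    [0,0,0,0,0,0,0.1],
    [0,0,0,0,0,0,0.1],
    [0,0,0,0,0,0,0.1]
  ],
  "force": 25
}}

```text
time: 6.33
position: [0.4366, -0.0635, -0.0345]
orientation: [[-0.846, 0.533, -0.0], [0.533, 0.846, -0.0], [0.0, -0.0, -1.0]]
force: [-0.3, 0.3, 3.3]
grip_width: 0.0231
finger_force: 24.9
```

{"api": "carry_out", "payload": {
  "plan": [
    [0,0,0,0,0,1,0.1],
    [0,0,0,0,0,2.5,0.1],
    [0,0,0,0,0,3.5,0.1],
    [0,0,0,0,0,2.5,0.1]
  ]
}}

```text
time: 6.67
position: [0.4365, -0.0635, 0.062]
orientation: [[-0.846, 0.533, -0.0], [0.533, 0.846, -0.0], [0.0, -0.0, -1.0]]
force: [1.6, -0.4, -0.1]
grip_width: 0.0229
finger_force: 24.6
```

{"api": "carry_out", "payload": {
  "plan": [
    [0,0,-0.04,1.0,1.5,0,0.1],
    [0,0,-0.04,1.6,2.6,0,0.1],
    [0,0,-0.04,1.75,2.8,0,0.1],
    [0,0,-0.04,1.75,2.8,0,0.1],
    [0,0,-0.04,1.75,2.8,0,0.1],
    [0,0,-0.04,1.75,2.8,0,0.1],
    [0,0,-0.04,1.75,2.8,0,0.1],
    [0,0,-0.04,1.75,2.8,0,0.1],
    [0,0,-0.04,1.75,2.8,0,0.1],
    [0,0,-0.04,1.75,2.8,0,0.1],
    [0,0,-0.04,1.6,2.6,0,0.1],
    [0,0,-0.04,0.9,1.6,0,0.1]
  ]
}}

```text
time: 7.67
position: [0.6294, 0.2465, 0.0602]
orientation: [[-0.504, 0.864, 0.002], [0.864, 0.504, 0.001], [0.0, 0.002, -1.0]]
force: [0.4, 0.5, -0.5]
grip_width: 0.0231
finger_force: 24.6
```

{"api": "carry_out", "payload": {
  "plan": [
    [0,0,0,0,0,0,0.1],
    [0,0,0,0,0,0,0.1],
    [0,0,0,0,0,0,0.1]
  ]
}}

```text
time: 7.92
position: [0.6265, 0.2427, 0.0598]
orientation: [[-0.505, 0.863, -0.002], [0.863, 0.505, -0.001], [0.0, -0.002, -1.0]]
force: [-0.6, -0.1, 0.7]
grip_width: 0.0229
finger_force: 24.7
```

```bash
python3 - <<'E'
from h import *
print(env.observe()["position"],np.degrees(np.arctan2(*env.observe()["orientation"][1::-1,1])))
im,d=look("side",["dark_offcut"])
cv2.imwrite('pics/s3.png',cv2.resize(im[240:420,150:390,::-1],(800,600),interpolation=cv2.INTER_CUBIC))
E
```

```text
[0.62646374 0.24271738 0.05982632] 30.36017922511809
side dark_offcut 0.86 [253. 296. 275. 331.] c,short,long,angle,z (626.2, 241.3, 23.9, 62.2, 29.1, np.float64(104.5), 440)
```

View pics/s3.png

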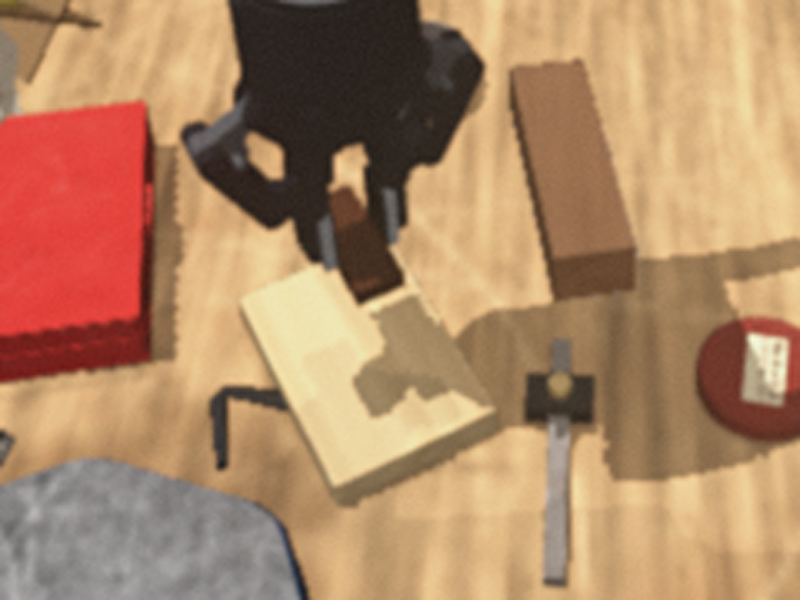

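The offcut is held level and aligned, with its top at 104 mm, over the board. A small xy correction, then lower it onto the board.

{"api": "carry_out", "payload": {
  "plan": [
    [0,0,0,0.15,0.06,-1.5,0.1],
    [0,0,0,0,0,-2.5,0.1],
    [0,0,0,0,0,-2,0.1],
    [0,0,0,0,0,-0.8,0.1],
    [0,0,0,0,0,-0.4,0.1],
    [0,0,0,0,0,-0.2,0.1],
    [0,0,0,0,0,0,0.1],
    [0,0,0,0,0,0,0.1]
  ]
}}

```text
time: 8.68
position: [0.63, 0.2442, -0.0123]
orientation: [[-0.505, 0.863, 0.002], [0.863, 0.505, 0.0], [-0.0, 0.002, -1.0]]
force: [-0.1, 0.1, -0.2]
grip_width: 0.0228
finger_force: 24.7
```

```bash
python3 - <<'E'
from h import *
print(env.observe()["position"],env.observe()["force"])
im,d=look("side",["dark_offcut"])
E
```

```text
[ 0.6300312   0.244164   -0.01234023] [-0.06241413  0.14665567 -0.16096601]
side dark_offcut 0.86 [254. 327. 272. 361.] c,short,long,angle,z (629.7, 243.0, 23.9, 62.3, 29.2, np.float64(32.3), 385)
```

{"api": "carry_out", "payload": {
  "plan": [
    [0,0,0,-0.16,-0.1,-0.1,0.1],
    [0,0,0,0,0,-0.1,0.1],
    [0,0,0,0,0,0,0.1],
    [0,0,0,0,0,0,0.1],
    [0,0,0,0,0,0,0.1]
  ]
}}

```text
time: 9.2
position: [0.6273, 0.243, -0.0154]
orientation: [[-0.505, 0.863, -0.0], [0.863, 0.505, -0.0], [0.0, -0.0, -1.0]]
force: [-1.7, -1.4, 1.1]
grip_width: 0.0235
finger_force: 24.9
```

```bash
python3 - <<'E'
from h import *
print(env.observe()["position"],env.observe()["force"])
im,d=look("side",["dark_offcut"])
E
```

```text
[ 0.62732718  0.24299379 -0.01541567] [-1.74472556 -1.43443965  1.05603237]
side dark_offcut 0.88 [256. 325. 273. 362.] c,short,long,angle,z (627.3, 241.6, 24.0, 63.7, 29.9, np.float64(29.3), 382)
```

{"api": "carry_out", "payload": {
  "plan": [
    [0,0,0,0,0,0,0.5],
    [0,0,0,0,0,0,0.5],
    [0,0,0,0,0,0,0.5],
    [0,0,0,0,0,0.5,0.5],
    [0,0,0,0,0,1.5,0.5],
    [0,0,0,0,0,3,1],
    [0,0,0,0,0,3,1]
  ]
}}

```text
time: 9.88
position: [0.6262, 0.2427, 0.0643]
orientation: [[-0.505, 0.863, -0.003], [0.863, 0.505, -0.001], [0.001, -0.003, -1.0]]
force: [0.3, 0.5, 0.8]
grip_width: 0.0655
finger_force: 0.0
```

{"api": "carry_out", "payload": {
  "plan": [
    [0,0,-0.06,0.05,-3,0,1],
    [0,0,-0.07,0.05,-3.8,0,1],
    [0,0,-0.07,0.05,-3.8,0,1],
    [0,0,-0.07,0.05,-3.8,0,1],
    [0,0,-0.07,0.05,-3.9,0,1],
    [0,0,-0.07,0.05,-3.9,0,1],
    [0,0,-0.07,0.05,-3.9,0,1],
    [0,0,-0.07,0.05,-3.9,0,1],
    [0,0,-0.07,0.05,-3.9,0,1],
    [0,0,-0.07,0.05,-3.9,0,1],
    [0,0,-0.07,0,-3.9,0,1],
    [0,0,-0.07,0.05,-3.1,0,1]
  ]
}}

```text
time: 10.88
position: [0.633, -0.2082, 0.065]
orientation: [[0.301, 0.954, 0.001], [0.954, -0.301, -0.001], [-0.001, 0.001, -1.0]]
force: [-0.3, 0.1, 0.0]
grip_width: 0.0853
finger_force: 0.0
```

{"api": "carry_out", "payload": {
  "plan": [
    [0,0,0,0,0,0,1],
    [0,0,0,0,0,0,1],
    [0,0,0,0,0,0,1]
  ]
}}

```text
time: 11.13
position: [0.6327, -0.2046, 0.0645]
orientation: [[0.297, 0.955, -0.0], [0.955, -0.297, 0.001], [0.001, -0.001, -1.0]]
force: [0.1, 0.4, 0.8]
grip_width: 0.0857
finger_force: 0.0
```

```bash
python3 - <<'E'
from h import *
o=env.observe();print(o["position"],np.degrees(np.arctan2(*o["orientation"][1::-1,1])))
L=["pine_board","dark_offcut"]
im,d=look("side",L+["sanding_block","screw_tin","tin_lid"])
look("top",L)
E
```

```text
[ 0.6327008  -0.20457144  0.06450316] -17.2477278826983
side pine_board 0.63 [224. 311. 300. 392.] c,short,long,angle,z (628.1, 242.4, 85.2, 126.1, 30.6, np.float64(18.9), 2716)
side pine_board 0.44 [358. 150. 370. 198.] c,short,long,angle,z (419.0, -234.0, 10.9, 17.0, 89.4, np.float64(98.6), 38)
side dark_offcut 0.57 [249. 329. 274. 360.] c,short,long,angle,z (627.0, 242.2, 24.2, 61.9, 30.0, np.float64(29.3), 469)
side sanding_block 0.91 [256. 180. 299. 213.] c,short,long,angle,z (633.5, -208.8, 62.3, 110.4, -17.6, np.float64(26.2), 658)
side screw_tin 0.65 [262. 243. 290. 278.] c,short,long,angle,z (617.9, 33.8, 64.1, 65.1, -16.6, np.float64(26.5), 209)
side tin_lid 0.73 [359. 337. 400. 371.] c,short,long,angle,z (427.9, 245.4, 67.2, 67.2, -89.4, np.float64(11.0), 1139)
top pine_board 0.63 [176. 171. 240. 227.] c,short,long,angle,z (626.5, 244.8, 86.6, 124.8, 30.8, np.float64(18.5), 1455)
top dark_offcut 0.74 [197. 188. 222. 209.] c,short,long,angle,z (625.8, 242.9, 24.0, 59.8, 28.9, np.float64(29.2), 240)
```

{"api": "carry_out", "payload": {
  "plan": [
    [0,0,-0.006,0,-0.2,-2,1],
    [0,0,0,0,0,-2.8,1],
    [0,0,0,0,0,-2,1],
    [0,0,0,0,0,-1.2,1],
    [0,0,0,0,0,-0.8,1],
    [0,0,0,0,0,-0.6,1],
    [0,0,0,0,0,-0.4,1],
    [0,0,0,0,0,0,1],
    [0,0,0,0,0,0,1]
  ],
  "force": 40
}}

```text
time: 12.33
position: [0.6336, -0.2072, -0.0328]
orientation: [[0.302, 0.953, 0.001], [0.953, -0.302, -0.0], [-0.0, 0.001, -1.0]]
force: [0.1, -0.9, -0.5]
grip_width: 0.0851
finger_force: 0.0
```

{"api": "carry_out", "payload": {
  "plan": [
    [0,0,0,0,0,0,0.5],
    [0,0,0,0,0,0,0.5],
    [0,0,0,0,0,0,0.5],
    [0,0,0,0,0,0,0.5],
    [0,0,0,0,0,0,0.5],
    [0,0,0,0,0,0,0.5]
  ]
}}

```text
time: 12.83
position: [0.6337, -0.2072, -0.0324]
orientation: [[0.302, 0.953, 0.001], [0.953, -0.302, -0.001], [-0.0, 0.001, -1.0]]
force: [-0.5, -0.2, 6.0]
grip_width: 0.0573
finger_force: 43.7
```

{"api": "carry_out", "payload": {
  "plan": [
    [0,0,0,0,0,1,0.5],
    [0,0,0,0,0,2.5,0.5],
    [0,0,0,0,0,3.2,0.5],
    [0,0,0,0,0,2.5,0.5],
    [0,0,0,0,0,0,0.5]
  ]
}}

```text
time: 13.25
position: [0.637, -0.2086, 0.0648]
orientation: [[0.302, 0.953, 0.009], [0.953, -0.302, -0.004], [-0.001, 0.009, -1.0]]
force: [0.9, -0.3, -1.2]
grip_width: 0.0572
finger_force: 43.1
```

{"api": "carry_out", "payload": {
  "plan": [
    [0,0,0.06,-0.05,2,0,0.5],
    [0,0,0.07,-0.05,3.5,0,0.5],
    [0,0,0.07,-0.05,4,0,0.5],
    [0,0,0.07,-0.05,4,0,0.5],
    [0,0,0.07,-0.05,4,0,0.5],
    [0,0,0.07,-0.05,4,0,0.5],
    [0,0,0.07,-0.05,4.1,0,0.5],
    [0,0,0.07,-0.05,4.1,0,0.5],
    [0,0,0.07,-0.05,4.1,0,0.5],
    [0,0,0.07,-0.05,4.1,0,0.5],
    [0,0,0.07,-0.05,4,0,0.5],
    [0,0,0.07,-0.05,3,0,0.5]
  ]
}}

```text
time: 14.25
position: [0.6261, 0.2455, 0.0584]
orientation: [[-0.504, 0.864, -0.0], [0.864, 0.504, 0.001], [0.001, 0.0, -1.0]]
force: [0.7, -0.1, -1.4]
grip_width: 0.0569
finger_force: 43.0
```

{"api": "carry_out", "payload": {
  "plan": [
    [0,0,0,0,0,0,0.5],
    [0,0,0,0,0,0,0.5],
    [0,0,0,0,0,0,0.5],
    [0,0,0,0,0,0,0.5]
  ]
}}

```text
time: 14.58
position: [0.6268, 0.2407, 0.0583]
orientation: [[-0.498, 0.867, -0.001], [0.867, 0.498, -0.001], [-0.0, -0.001, -1.0]]
force: [0.6, -0.8, -0.6]
grip_width: 0.0568
finger_force: 43.1
```

```bash
python3 - <<'E'
from h import *
o=env.observe();print(o["position"],np.degrees(np.arctan2(*o["orientation"][1::-1,1])))
im,d=look("side",["sanding_block"])
cv2.imwrite('pics/s4.png',cv2.resize(im[240:420,150:390,::-1],(800,600),interpolation=cv2.INTER_CUBIC))
E
```

```text
[0.62677    0.24069286 0.05825304] 29.876550652896086
side sanding_block 0.93 [238. 283. 288. 347.] c,short,long,angle,z (623.8, 245.0, 60.6, 96.7, 30.0, np.float64(116.4), 1748)
```

View pics/s4.png

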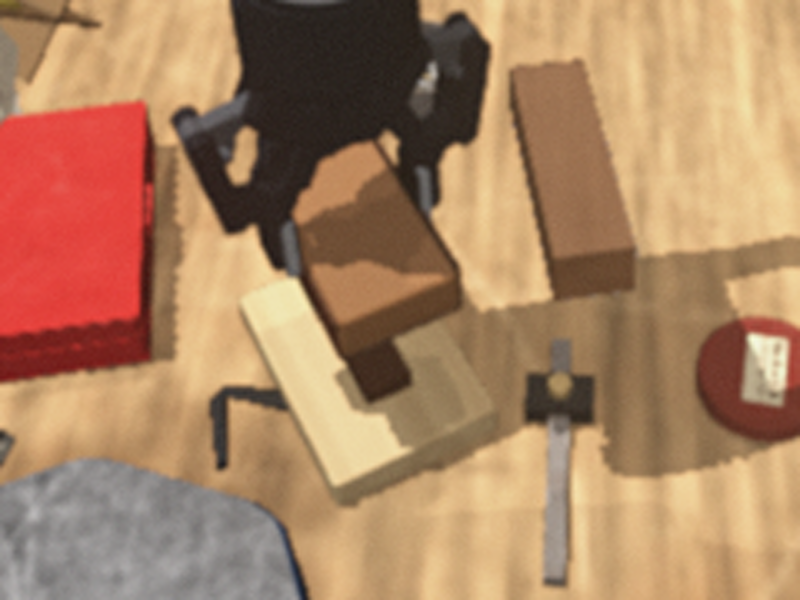

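{"api": "carry_out", "payload": {
  "plan": [
    [0,0,0.004,0.08,0.24,-1,0.5],
    [0,0,0,0,0,-2,0.5],
    [0,0,0,0,0,-1.5,0.5],
    [0,0,0,0,0,-0.8,0.5],
    [0,0,0,0,0,-0.4,0.5],
    [0,0,0,0,0,0,0.5],
    [0,0,0,0,0,0,0.5],
    [0,0,0,0,0,0,0.5],
    [0,0,0,0,0,0,0.5]
  ]
}}

```text
time: 15.43
position: [0.6287, 0.2447, 0.0024]
orientation: [[-0.503, 0.864, 0.002], [0.864, 0.503, 0.0], [-0.0, 0.002, -1.0]]
force: [-0.2, -0.4, -1.4]
grip_width: 0.0572
finger_force: 43.1
```

```bash
python3 - <<'E'
from h import *
o=env.observe();print(o["position"],o["force"],np.degrees(np.arctan2(*o["orientation"][1::-1,1])))
im,d=look("side",["sanding_block"])
E
```

```text
[0.62865187 0.24468696 0.00244516] [-0.18613183 -0.40340524 -1.37674812] 30.195633205558295
side sanding_block 0.81 [240. 308. 289. 372.] c,short,long,angle,z (624.0, 250.8, 60.8, 91.0, 30.0, np.float64(60.6), 1636)
```

{"api": "carry_out", "payload": {
  "plan": [
    [0,0,0,-0.1,-0.13,-0.2,0.5],
    [0,0,0,0,0,-0.15,0.5],
    [0,0,0,0,0,-0.1,0.5],
    [0,0,0,0,0,0,0.5],
    [0,0,0,0,0,0,0.5],
    [0,0,0,0,0,0,0.5]
  ]
}}

```text
time: 16.03
position: [0.6267, 0.2431, -0.0029]
orientation: [[-0.503, 0.864, -0.0], [0.864, 0.503, -0.0], [0.0, -0.0, -1.0]]
force: [-1.4, -0.5, 2.5]
grip_width: 0.0572
finger_force: 43.4
```

{"api": "carry_out", "payload": {
  "plan": [
    [0,0,0,0,0,0,1],
    [0,0,0,0,0,0,1],
    [0,0,0,0,0,0,1],
    [0,0,0,0,0,0,1],
    [0,0,0,0,0,0.8,1],
    [0,0,0,0,0,2.5,1],
    [0,0,0,0,0,3.2,1]
  ]
}}

```text
time: 16.62
position: [0.6244, 0.2425, 0.0604]
orientation: [[-0.503, 0.864, -0.006], [0.864, 0.503, -0.002], [0.001, -0.006, -1.0]]
force: [0.9, -0.1, 0.2]
grip_width: 0.0857
finger_force: 0.0
```

{"api": "carry_out", "payload": {
  "plan": [
    [0,0,0,-0.1,-2,0,1],
    [0,0,0,-0.1,-3,0,1],
    [0,0,0,-0.1,-3.5,0,1],
    [0,0,0,-0.1,-3.5,0,1],
    [0,0,0,-0.2,-3.5,0,1],
    [0,0,0,-0.2,-3.1,0,1],
    [0,0,0,-0.1,-2,0,1],
    [0,0,0,0,0,0,1],
    [0,0,0,0,0,0,1],
    [0,0,0,0,0,0,1]
  ]
}}

```text
time: 17.45
position: [0.6181, 0.0377, 0.0624]
orientation: [[-0.503, 0.865, 0.0], [0.865, 0.503, 0.0], [0.0, 0.001, -1.0]]
force: [0.2, 0.3, -1.3]
grip_width: 0.0853
finger_force: 0.0
```

```bash
python3 - <<'E'
from h import *
o=env.observe();print(o["position"],np.degrees(np.arctan2(*o["orientation"][1::-1,1])))
look("side",["pine_board","sanding_block"]); look("top",["pine_board","sanding_block"])
k=env.calibration("top")
for c in("top","side"):
    k=env.calibration(c)
    im,d=env.get_image(c)
    for l,z in(("screw_tin",0),("tin_lid",0)):
        r=env.spot_point(c,l)
        if r:
            u=np.linalg.solve(k["K"],[*r[0]["position"],1]);R=np.array(k["R"]);o_=-R.T@k["t"];v=R.T@u;print(c,l,r[0]["p"],o_-v*o_[2]/v[2])
E
```

```text
[0.61805209 0.03769544 0.06239191] 30.16927572470489
side pine_board 0.73 [226. 327. 300. 394.] c,short,long,angle,z (628.1, 242.6, 84.8, 126.4, 30.5, np.float64(18.7), 1146)
side sanding_block 0.79 [230. 302. 290. 372.] c,short,long,angle,z (626.8, 241.4, 60.9, 110.0, 29.7, np.float64(55.2), 2102)
top sanding_block 0.58 [176. 175. 231. 221.] c,short,long,angle,z (625.5, 243.9, 61.5, 107.0, 30.1, np.float64(54.9), 1137)
top screw_tin 0.65 [0.61291853 0.03174999 0.        ]
top tin_lid 0.86 [0.41943443 0.24839498 0.        ]
side screw_tin 0.56 [0.61720079 0.0373225  0.        ]
side tin_lid 0.76 [0.43426339 0.24237009 0.        ]
```

{"api": "carry_out", "payload": {
  "plan": [
    [0,0,0,-0.06,-0.2,-2,1],
    [0,0,0,0,0,-2.8,1],
    [0,0,0,0,0,-2.4,1],
    [0,0,0,0,0,-1.4,1],
    [0,0,0,0,0,-0.7,1],
    [0,0,0,0,0,-0.5,1],
    [0,0,0,0,0,-0.2,1],
    [0,0,0,0,0,0,1],
    [0,0,0,0,0,0,1]
  ],
  "force": 45
}}

```text
time: 18.8
position: [0.6181, 0.0351, -0.0371]
orientation: [[-0.503, 0.864, 0.002], [0.864, 0.503, -0.0], [-0.001, 0.001, -1.0]]
force: [1.1, 0.6, -0.4]
grip_width: 0.0854
finger_force: 0.0
```

{"api": "carry_out", "payload": {
  "plan": [
    [0,0,0,0,0,0,0.6],
    [0,0,0,0,0,0,0.6],
    [0,0,0,0,0,0,0.6],
    [0,0,0,0,0,0,0.6],
    [0,0,0,0,0,0,0.6],
    [0,0,0,0,0,0,0.6]
  ]
}}

```text
time: 19.3
position: [0.6181, 0.0352, -0.0366]
orientation: [[-0.503, 0.864, 0.002], [0.864, 0.503, -0.0], [-0.001, 0.002, -1.0]]
force: [-1.0, 0.2, 6.1]
grip_width: 0.0629
finger_force: 48.9
```

{"api": "carry_out", "payload": {
  "plan": [
    [0,0,0,0,0,1,0.6],
    [0,0,0,0,0,2.5,0.6],
    [0,0,0,0,0,3.2,0.6],
    [0,0,0,0,0,3,0.6],
    [0,0,0,0,0,1.5,0.6],
    [0,0,0,0,0,0,0.6]
  ]
}}

```text
time: 19.8
position: [0.6204, 0.035, 0.0787]
orientation: [[-0.503, 0.864, 0.008], [0.864, 0.503, -0.0], [-0.004, 0.006, -1.0]]
force: [0.5, 0.2, -2.3]
grip_width: 0.0626
finger_force: 50.8
```

{"api": "carry_out", "payload": {
  "plan": [
    [0,0,0,0.1,1.5,0,0.6],
    [0,0,0,0.1,2.5,0,0.6],
    [0,0,0,0.1,3,0,0.6],
    [0,0,0,0.1,3.2,0,0.6],
    [0,0,0,0.2,3.2,0,0.6],
    [0,0,0,0.1,3.1,0,0.6],
    [0,0,0,0.1,2.5,0,0.6],
    [0,0,0,0.1,1.8,0,0.6],
    [0,0,0,0,0,0,0.6],
    [0,0,0,0,0,0,0.6],
    [0,0,0,0,0,0,0.6],
    [0,0,0,0,0,0,0.6]
  ]
}}

```text
time: 20.8
position: [0.6253, 0.2422, 0.0729]
orientation: [[-0.502, 0.865, -0.002], [0.865, 0.502, -0.001], [0.0, -0.002, -1.0]]
force: [0.0, -0.9, -2.1]
grip_width: 0.0627
finger_force: 50.7
```

```bash
python3 - <<'E'
from h import *
o=env.observe();print(o["position"],o["force"])
im,d=look("side",["screw_tin","sanding_block"])
cv2.imwrite('pics/s5.png',cv2.resize(im[240:420,150:390,::-1],(800,600),interpolation=cv2.INTER_CUBIC))
E
```

```text
[0.62529278 0.24220434 0.07293323] [ 0.04045967 -0.89654992 -2.09008516]
side screw_tin 0.66 [241. 280. 276. 324.] c,short,long,angle,z (620.4, 241.1, 53.7, 65.8, -1.2, np.float64(135.2), 328)
side sanding_block 0.76 [228. 316. 289. 373.] c,short,long,angle,z (626.1, 242.3, 60.9, 107.7, 29.9, np.float64(55.2), 1650)
```

View pics/s5.png

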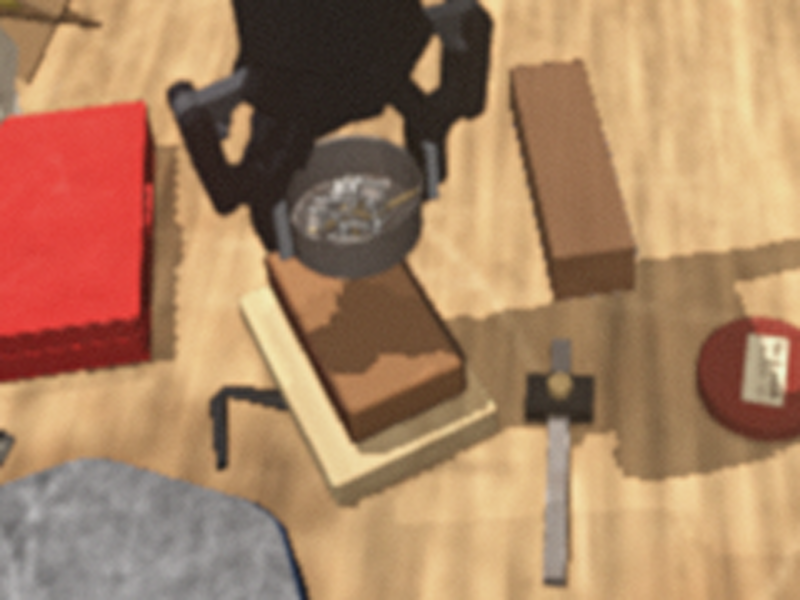

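{"api": "carry_out", "payload": {
  "plan": [
    [0,0,0,0.12,0.05,-1,0.6],
    [0,0,0,0,0,-1.8,0.6],
    [0,0,0,0,0,-1.2,0.6],
    [0,0,0,0,0,-0.6,0.6],
    [0,0,0,0,0,-0.3,0.6],
    [0,0,0,0,0,0,0.6],
    [0,0,0,0,0,0,0.6],
    [0,0,0,0,0,0,0.6],
    [0,0,0,0,0,0,0.6]
  ]
}}

```text
time: 21.7
position: [0.6281, 0.2439, 0.0258]
orientation: [[-0.503, 0.864, 0.001], [0.864, 0.503, 0.0], [-0.0, 0.001, -1.0]]
force: [0.1, -0.8, -2.6]
grip_width: 0.0627
finger_force: 50.7
```

```bash
cat >> h.py <<'E'
def rim(cam,label,zlo,zhi):
    from scipy.optimize import least_squares
    im,d=env.get_image(cam)
    r=env.regions_of(cam,label)[0]
    Q=world(cam,d,r["mask"]);Q=Q[(Q[:,2]>zlo)&(Q[:,2]<zhi),:2]*1000
    h=cv2.convexHull(Q.astype(np.float32))[:,0]
    f=least_squares(lambda p:np.hypot(*(h-p[:2]).T)-p[2],[*h.mean(0),33],loss="soft_l1")
    print(cam,label,round(r["p"],2),"circle",f.x.round(1),len(Q))
E
python3 - <<'E'
from h import *
o=env.observe();print(o["position"],o["force"])
rim("side","screw_tin",.078,.1)
E
```

```text
[0.62813137 0.24389042 0.02580981] [ 0.12426508 -0.76512318 -2.59042008]
side screw_tin 0.83 circle [628.2 242.6  32.6] 502
```

{"api": "carry_out", "payload": {
  "plan": [
    [0,0,0,-0.06,-0.04,-0.3,0.6],
    [0,0,0,0,0,-0.2,0.6],
    [0,0,0,0,0,-0.1,0.6],
    [0,0,0,0,0,0,0.6],
    [0,0,0,0,0,0,0.6],
    [0,0,0,0,0,0,0.6]
  ]
}}

```text
time: 22.3
position: [0.6266, 0.2433, 0.019]
orientation: [[-0.503, 0.864, -0.0], [0.864, 0.503, -0.0], [0.0, -0.0, -1.0]]
force: [-1.4, 0.1, -0.3]
grip_width: 0.063
finger_force: 50.9
```

```bash
python3 - <<'E'
from h import *
o=env.observe();print(o["position"],o["force"])
rim("side","screw_tin",.078,.1)
E
```

```text
[0.62657185 0.24327806 0.01897219] [-1.42757287  0.12452353 -0.30115207]
side screw_tin 0.73 circle [626.2 242.1  32.3] 207
```

{"api": "carry_out", "payload": {
  "plan": [
    [0,0,0,0,0,0,1],
    [0,0,0,0,0,0,1],
    [0,0,0,0,0,0,1],
    [0,0,0,0,0,0,1],
    [0,0,0,0,0,0.8,1],
    [0,0,0,0,0,2,1],
    [0,0,0,0,0,3,1],
    [0,0,0,0,0,2.2,1]
  ]
}}

```text
time: 23.07
position: [0.6272, 0.2433, 0.1011]
orientation: [[-0.503, 0.864, 0.001], [0.864, 0.503, 0.0], [-0.0, 0.001, -1.0]]
force: [0.6, -0.2, -0.3]
grip_width: 0.0854
finger_force: 0.0
```

{"api": "carry_out", "payload": {
  "plan": [
    [0,0,0,-1.5,0,0,1],
    [0,0,0,-3,0,0,1],
    [0,0,0,-3.2,0,0,1],
    [0,0,0,-3.2,0.1,0,1],
    [0,0,0,-3.2,0.1,0,1],
    [0,0,0,-3,0,0,1],
    [0,0,0,-2,0,0,1],
    [0,0,0,-0.8,0,0,1],
    [0,0,0,0,0,0,1],
    [0,0,0,0,0,0,1],
    [0,0,0,0,0,0,1]
  ]
}}

```text
time: 23.98
position: [0.4302, 0.2458, 0.0995]
orientation: [[-0.503, 0.864, 0.003], [0.864, 0.503, 0.001], [-0.001, 0.003, -1.0]]
force: [0.3, 1.3, 0.3]
grip_width: 0.0855
finger_force: 0.0
```

```bash
python3 - <<'E'
from h import *
o=env.observe();print(o["position"])
rim("side","screw_tin",.078,.095);rim("top","screw_tin",.078,.095)
look("side",["sanding_block","tin_lid"],"s6.png");rim("side","tin_lid",.005,.016)
E
```

```text
[0.43023763 0.24577254 0.09954867]
side screw_tin 0.95 circle [626.8 241.8  32.5] 291
top screw_tin 0.94 circle [625.  245.2  32.1] 101
side sanding_block 0.97 [232. 315. 288. 373.] c,short,long,angle,z (626.4, 242.4, 61.1, 107.6, 30.6, np.float64(55.0), 782)
side sanding_block 0.27 [239. 303. 277. 347.] c,short,long,angle,z (626.9, 242.0, 64.2, 65.3, 7.2, np.float64(82.7), 329)
side tin_lid 0.78 [359. 335. 398. 372.] c,short,long,angle,z (427.5, 244.7, 67.3, 68.0, 20.6, np.float64(11.0), 1150)
side tin_lid 0.83 circle [427.3 244.5  34.5] 1164
```

View pics/s6.png

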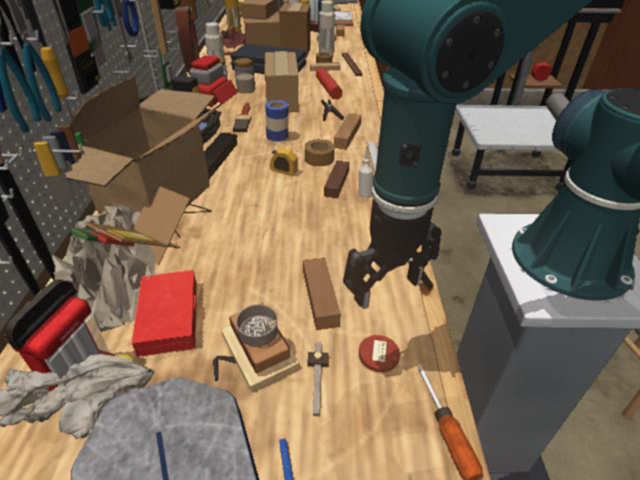

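{"api": "carry_out", "payload": {
  "plan": [
    [0,0,0,-0.25,0,-2,1],
    [0,0,0,0,0,-3.2,1],
    [0,0,0,0,0,-3.2,1],
    [0,0,0,0,0,-2.5,1],
    [0,0,0,0,0,-1.5,1],
    [0,0,0,0,0,-0.8,1],
    [0,0,0,0,0,-0.4,1],
    [0,0,0,0,0,0,1],
    [0,0,0,0,0,0,1],
    [0,0,0,0,0,0,1]
  ],
  "force": 30
}}

```text
time: 25.27
position: [0.4263, 0.2457, -0.036]
orientation: [[-0.503, 0.864, 0.002], [0.864, 0.503, 0.001], [-0.0, 0.002, -1.0]]
force: [0.1, 0.4, 0.3]
grip_width: 0.0856
finger_force: 0.0
```

```bash
python3 - <<'E'
from h import *
im=tip((300,400),(320,440),.013)
cv2.imwrite('pics/s7.png',cv2.resize(im[290:410,300:460,::-1],(800,600),interpolation=cv2.INTER_CUBIC))
E
```

```text
tcp [426.3 245.7 -36. ] F [0.4 0.6 0.8] w 0.0853
[[426, 270, 13], [430, 264, 13], [409, 260, 13], [426, 225, 13], [431, 239, 13], [426, 251, 13], [417, 233, 13], [427, 233, 13], [420, 225, 13], [424, 255, 13], [444, 235, 13], [448, 245, 13], [421, 255, 13], [431, 259, 13], [416, 255, 13], [404, 253, 13]]
```

View pics/s7.png

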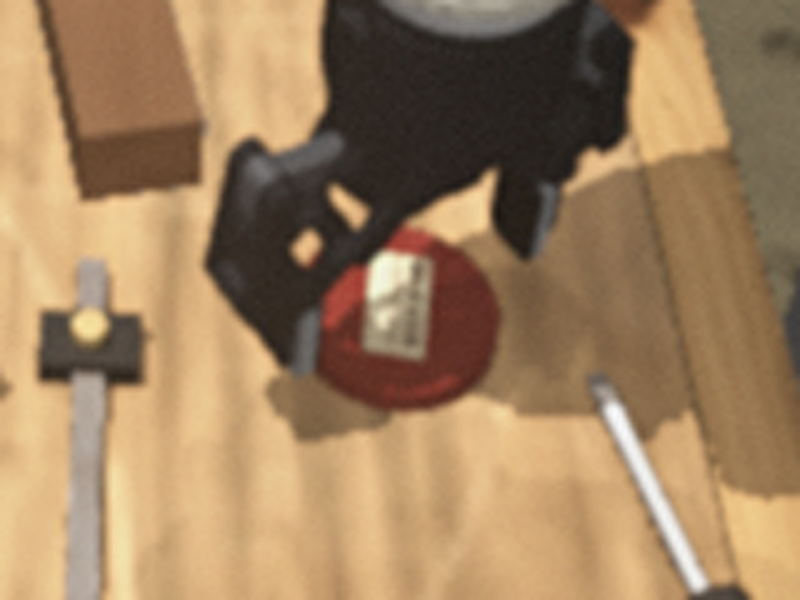

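The fingers straddle the lid evenly, about 15 mm up. I'll lower 6 mm more and close.

{"api": "carry_out", "payload": {
  "plan": [
    [0,0,0,0,0,-0.3,1],
    [0,0,0,0,0,-0.3,1],
    [0,0,0,0,0,0,1],
    [0,0,0,0,0,0,0.65],
    [0,0,0,0,0,0,0.65],
    [0,0,0,0,0,0,0.65],
    [0,0,0,0,0,0,0.65],
    [0,0,0,0,0,0,0.65],
    [0,0,0,0,0,0,0.65]
  ]
}}

```text
time: 26.07
position: [0.4253, 0.2453, -0.0425]
orientation: [[-0.503, 0.864, 0.0], [0.864, 0.503, -0.0], [-0.0, 0.0, -1.0]]
force: [-1.5, -0.9, 7.6]
grip_width: 0.0657
finger_force: 31.6
```

{"api": "carry_out", "payload": {
  "plan": [
    [0,0,0,0,0,1,0.65],
    [0,0,0,0,0,2.5,0.65],
    [0,0,0,0,0,3.5,0.65],
    [0,0,0,0,0,3.5,0.65],
    [0,0,0,0,0,2.2,0.65],
    [0,0,0,0,0,1,0.65],
    [0,0,0,0,0,0,0.65]
  ]
}}

```text
time: 26.65
position: [0.4271, 0.246, 0.0965]
orientation: [[-0.503, 0.864, 0.005], [0.864, 0.503, 0.002], [-0.001, 0.005, -1.0]]
force: [-1.1, 0.4, -0.2]
grip_width: 0.0654
finger_force: 33.5
```

{"api": "carry_out", "payload": {
  "plan": [
    [0,0,0,1.2,0,0,0.65],
    [0,0,0,2.5,0,0,0.65],
    [0,0,0,3,0,0,0.65],
    [0,0,0,3.2,-0.1,0,0.65],
    [0,0,0,3.2,-0.1,0,0.65],
    [0,0,0,3,0,0,0.65],
    [0,0,0,2.5,0,0,0.65],
    [0,0,0,1.4,0,0,0.65],
    [0,0,0,0,0,0,0.65],
    [0,0,0,0,0,0,0.65],
    [0,0,0,0,0,0,0.65],
    [0,0,0,0,0,0,0.65]
  ]
}}

```text
time: 27.65
position: [0.6234, 0.243, 0.0927]
orientation: [[-0.503, 0.864, -0.003], [0.864, 0.503, -0.001], [0.001, -0.003, -1.0]]
force: [0.4, -0.0, -1.0]
grip_width: 0.0651
finger_force: 33.5
```

```bash
python3 - <<'E'
from h import *
o=env.observe();print(o["position"],o["force"])
im,d=look("side",["tin_lid","screw_tin"])
cv2.imwrite('pics/s8.png',cv2.resize(im[240:420,150:390,::-1],(800,600),interpolation=cv2.INTER_CUBIC))
E
```

```text
[0.62340541 0.24300848 0.09266066] [ 0.38891448 -0.01723666 -0.97137322]
side tin_lid 0.84 [235. 276. 281. 313.] c,short,long,angle,z (621.8, 241.2, 63.3, 67.9, 19.7, np.float64(145.9), 1243)
side screw_tin 0.95 [236. 306. 276. 345.] c,short,long,angle,z (626.3, 247.8, 54.6, 64.4, -83.2, np.float64(82.6), 225)
```

View pics/s8.png

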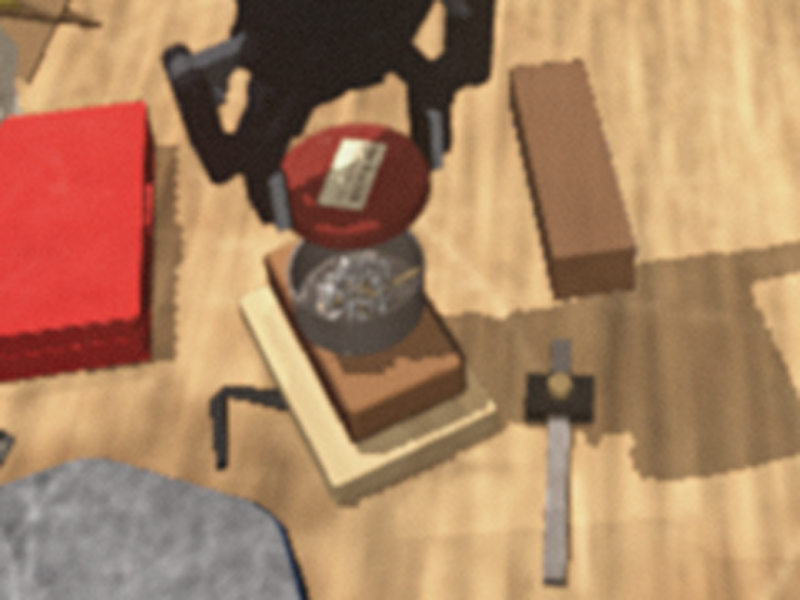

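{"api": "carry_out", "payload": {
  "plan": [
    [0,0,0,0.2,0,-1,0.65],
    [0,0,0,0,0,-1.6,0.65],
    [0,0,0,0,0,-1,0.65],
    [0,0,0,0,0,-0.6,0.65],
    [0,0,0,0,0,-0.2,0.65],
    [0,0,0,0,0,0,0.65],
    [0,0,0,0,0,0,0.65],
    [0,0,0,0,0,0,0.65],
    [0,0,0,0,0,0,0.65]
  ]
}}

```text
time: 28.55
position: [0.6279, 0.2434, 0.0507]
orientation: [[-0.503, 0.864, 0.001], [0.864, 0.503, 0.0], [-0.0, 0.001, -1.0]]
force: [1.1, -0.2, -1.1]
grip_width: 0.0655
finger_force: 33.5
```

```bash
python3 - <<'E'
from h import *
o=env.observe();print(o["position"],o["force"])
rim("side","tin_lid",.09,.115);look("side",["tin_lid"])
E
```

```text
[0.62788941 0.24341903 0.05069272] [ 1.09137706 -0.15004287 -1.05542366]
side tin_lid 0.72 circle [627.6 242.1  34.1] 1272
side tin_lid 0.58 [235. 296. 278. 331.] c,short,long,angle,z (625.4, 240.9, 61.9, 69.1, 14.5, np.float64(103.8), 1179)
```

{"api": "carry_out", "payload": {
  "plan": [
    [0,0,0,0,0,-0.4,0.65],
    [0,0,0,0,0,-0.25,0.65],
    [0,0,0,0,0,-0.15,0.65],
    [0,0,0,0,0,0,0.65],
    [0,0,0,0,0,0,0.65],
    [0,0,0,0,0,0,0.65]
  ]
}}

```text
time: 29.25
position: [0.6272, 0.2432, 0.042]
orientation: [[-0.503, 0.864, -0.0], [0.864, 0.503, -0.0], [0.0, -0.0, -1.0]]
force: [-2.1, 0.2, 2.3]
grip_width: 0.0653
finger_force: 33.8
```

```bash
python3 - <<'E'
from h import *
o=env.observe();print(o["position"],o["force"])
rim("side","tin_lid",.086,.11);look("side",["tin_lid"])
E
```

```text
[0.62715214 0.24322576 0.04203369] [-2.1297642   0.22637849  2.28333677]Traceback (most recent call last):
  File "<stdin>", line 3, in <module>
  File "h.py", line 35, in rim
    r=env.regions_of(cam,label)[0]
      ~~~~~~~~~~~~~~~~~~~~~~~~~^^^
IndexError: list index out of range
```

The lid is touching the rim (+2.3 N). I'll release it and retreat upward.

{"api": "carry_out", "payload": {
  "plan": [
    [0,0,0,0,0,0,1],
    [0,0,0,0,0,0,1],
    [0,0,0,0,0,0,1],
    [0,0,0,0,0,0,1],
    [0,0,0,0,0,0.8,1],
    [0,0,0,0,0,2,1],
    [0,0,0,0,0,3,1],
    [0,0,0,0,0,3,1],
    [0,0,0,0,0,2,1]
  ]
}}

```text
time: 30.1
position: [0.6286, 0.2436, 0.1535]
orientation: [[-0.503, 0.864, 0.003], [0.864, 0.503, 0.001], [-0.001, 0.003, -1.0]]
force: [0.7, 0.3, 0.5]
grip_width: 0.0855
finger_force: 0.0
```

{"api": "carry_out", "payload": {
  "plan": [
    [0,0,0,-1,-2,0,1],
    [0,0,0,-1,-3,0,1],
    [0,0,0,-1,-3,0,1],
    [0,0,0,-1,-3,0,1],
    [0,0,0,-1,-3,0,1],
    [0,0,0,-1,-2,0,1],
    [0,0,0,0,0,0,1],
    [0,0,0,0,0,0,1],
    [0,0,0,0,0,0,1]
  ]
}}

```text
time: 30.85
position: [0.568, 0.0836, 0.1506]
orientation: [[-0.503, 0.865, 0.001], [0.865, 0.503, 0.0], [-0.0, 0.001, -1.0]]
force: [0.5, 0.6, -1.0]
grip_width: 0.0855
finger_force: 0.0
```

```bash
python3 - <<'E'
from h import *
im,d=look("side",["tin_lid","sanding_block","pine_board","glue_bottle","tape_measure","calliper_bar"])
cv2.imwrite('pics/s9.png',cv2.resize(im[240:420,150:390,::-1],(800,600),interpolation=cv2.INTER_CUBIC))
look("top",["tin_lid","sanding_block","pine_board"])
E
```

```text
side tin_lid 0.78 [230. 300. 279. 336.] c,short,long,angle,z (627.5, 242.9, 65.7, 66.7, 32.9, np.float64(95.3), 1219)
side sanding_block 0.6 [229. 315. 290. 376.] c,short,long,angle,z (626.1, 242.5, 60.6, 107.0, 30.3, np.float64(55.0), 774)
side pine_board 0.76 [224. 328. 299. 394.] c,short,long,angle,z (627.5, 243.2, 85.1, 124.1, 30.7, np.float64(18.7), 1090)
side glue_bottle 0.77 [359. 146. 374. 197.] c,short,long,angle,z (418.7, -234.1, 13.5, 17.1, -89.1, np.float64(98.7), 41)
side calliper_bar 0.9 [307. 343. 329. 417.] c,short,long,angle,z (530.0, 289.4, 33.1, 129.4, -0.3, np.float64(9.5), 495)
top tin_lid 0.37 [187. 185. 192. 201.] c,short,long,angle,z (628.9, 272.9, 7.7, 31.4, 86.2, np.float64(94.2), 35)
```

View pics/s9.png

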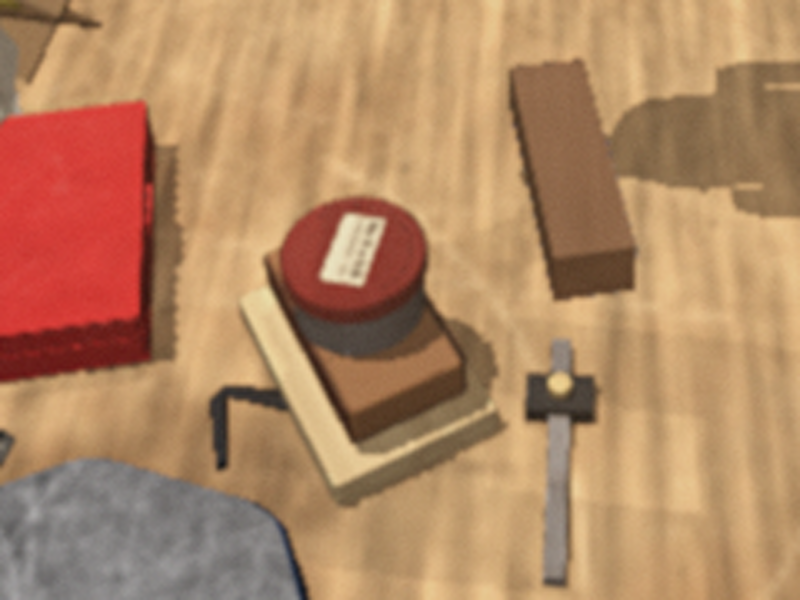

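The whole stack stands squarely on the board. The lid top is level at 95 mm, centred to about 1 mm, and the bystanders haven't moved. I'm handing in.

```bash
python3 -c "
from station import env
print(env.finish_job())"
```

```text
the job is handed in; nothing more can be done
None
```

The offcut, sanding block, tin and lid are stacked in order on the board, each centred to within about 1–2 mm, and the job is handed in at about 31 s; the glue bottle and calliper measured in place at the end, and the tape measure, which I did not re-measure, was never touched.

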